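Hang a bone-section carrier to dry on an S-hook

TASK

Take the S-hook with the orange grip off the drying rail, pass its lower end up through the hole in the red hanger tab of the carrier that holds the bone ring, draw the carrier out of the rack on the hook, and hang the hook back on the rail with the carrier dangling freely from it. The red tab has been slid some way to one side, so feel for the hole: push and pull gently (never more than about 15 N), handle the carrier only with the hook, never with the gripper, and leave the other carriers, the other hook and the things on the bench alone.

Things in the scene. Friction and masses are not known exactly. Their poses are not given: they have to be found in the camera images.
- hook: S-hook of 6 mm steel wire, 120 mm tall, 70 g, orange block grip 14 x 12 x 44 mm (x, y, z) on its upright shank. Origin: centre of the grip; z up. All wire lies in its xz plane: pinch the grip across y. Shank (x, z in mm) from (0, 10) to (0, -22), then slanting to (-46, -52). It starts hanging on the rail, grip on the rail's +x side.
- hook_top (a point): where the rail bears: inner top of the upper bend, (-28, 0, 35) mm in the hook's frame. The bend opens downwards; its wire centreline runs from the free end (-56, 4) over (-28, 38) to (0, 10) (x, z in mm)
- hook_low (a point): where the load hangs: inner bottom of the lower bend, (-30, 0, -73) mm in the hook's frame. The bend's centreline runs from (-46, -52) through its lowest point (-30, -76) to (-22, -73) (x, z in mm)
- hook_tip (a point): on the wire's axis 3 mm short of the lower end's flat-cut face (6 mm across), (-4, 0, -55) mm in the hook's frame. The last 25 mm before it are straight, from (-22, -73), pointing up and forward at 45 degrees (+x +z)
- carrier: pale plate 72 mm wide, 70 mm long, 4 mm thick, about 130 g, with a cream bone ring (32 mm across) on its upper face and a RED hanger tab on its top edge. Origin: middle of its lower edge. Axes as it stands in the rack: y along its width; it runs up from the origin towards the robot along (-0.707, 0, 0.707); upper face looks along (0.707, 0, 0.707).
- carrier_mid (a point): midline point level with the hole, 84 mm up the plate from the origin. The red tab (40 wide, 26 high, 3 mm thick, in the plate's plane, 11 mm through hole at its centre) slides stiffly (15 N) along the plate's y. It has been pushed to the heavier side: the hole lies somewhere 6 to 28 mm from this point towards the carrier's +y; how far is NOT in the readings
- rack: fixed grey rack, base 160 x 300 mm, three bays 90 mm apart along y, each a 30 mm deep slot with 1.6 mm of play, leaning 45 degrees to the robot; a carrier is drawn out along (-0.707, 0, 0.707). Origin: centre of its underside; slot floor 35 mm up, at x = 30 mm. Above and in front (-x) of the slots it is clear.
- rail: fixed drying stand: 12 mm round bar along its y, axis 250 mm above the table, 400 mm long, a 16 mm post at either end. Origin: on the table under the bar's middle. A hook comes off by raising it about 43 mm, then moving it forward (+x of the stand), and goes on the other way round; a hanging carrier passes under the bar.
- spare_hook: same S-hook with a black grip, hanging on the rail; leave it
- carrier_b: carrier with a flat bone slab and a blue tab, in the rack; leave it
- carrier_c: carrier with a brown bone disc and a white tab, in the rack; leave it
- yellow_bin: yellow open bin 110 x 100 x 60 mm; leave it
- bone: cream bone stub 48 mm across, 55 mm tall; leave it
- clip: black clamp 50 x 30 x 32 mm; leave it
- spatula: lab spatula 170 mm long lying on the bench; leave it

How it is judged:
On the way, in this order (a step that is already met when the one before it is completed fails the run):
1. the orange S-hook is off the rail, held in the gripper (contact force between the fingers and hook above 1 N and distance of hook from where it was at the start of the episode above 0.08 m and contact force between hook and rail below 0.05 N), for 0.1 s.
2. the carrier hangs on the S-hook, clear of the rack (contact force between hook and carrier above 0.3 N and contact force between carrier and rack below 0.02 N and distance of carrier_mid from where it was at the start of the episode above 0.04 m and distance between hook_low and carrier_mid below 0.045 m), for 0.2 s.
At the end, for the whole second after the job is handed in: The orange S-hook hangs by its upper bend on the rail (bearing point within 15 mm of the bar in plan, 5 mm below to 15 mm above its axis), the ring carrier hangs by its tab in the lower bend (within 45 mm), clear of table, stand and rack, both released and nearly still (under 80 and 60 mm/s) (contact force between hook and rail above 0.5 N and contact force between hook and carrier above 0.3 N and distance between hook_low and carrier_mid below 0.045 m and x of hook_top in the frame of rail between -0.015 and 0.015 m and z of hook_top in the frame of rail between 0.245 and 0.265 m and height (world z) of carrier above 0.03 m and contact force between carrier and rail below 0.05 N and contact force between carrier and rack below 0.05 N and linear speed of carrier below 0.08 m/s and linear speed of hook below 0.06 m/s); the robot touches nothing.
It fails at once if the hook pushes or pulls on the carrier with more than 30 N (contact force between hook and carrier above 30 N).
It fails at once if the hook is jammed on the rail with more than 25 N (contact force between hook and rail above 25 N).
It fails at once if the gripper or arm touches the carrier (contact force between any of the fingers, the arm and carrier above 1 N).
It fails at once if another carrier or the spare hook is disturbed (over 40 mm) (distance of any of carrier_b, carrier_c, spare_hook from where it was at the start of the episode above 0.04 m).
It fails at once if something on the bench is pushed away (over 40 mm) (distance of any of yellow_bin, bone, clip, spatula from where it was at the start of the episode above 0.04 m).
It also fails if it takes over 72 s, if anything falls off the work surface, if the arm or the gripper's body presses on something with over 40 N, if the wrist force passes 120 N, or if a joint passes its speed limit or range.

ROBOT

A 6-joint arm with a two-finger parallel gripper is mounted at the origin on the work surface. World frame = base frame: x ahead of the robot, y to its left, z up, the work surface at z = 0. Lengths are in m, angles in rad, forces in N, time in s.
With the tool pointing down it reaches from about 0.3 to 0.875 m from the base axis. Payload 6.4 kg.
Tool frame: the origin (TCP) lies midway between the tips of the shut fingers; the grasp point (between the pads) lies 19 mm behind it; x points along the fingers, y is the direction in which the jaws open and shut, and the axes are right-handed (so a half turn about x gives the same grasp; the last joint's range is limited). The gripper opens to 88 mm and grips with 3 to 60 N. Pads are 18 mm wide; open, the fingers measure 123 mm over their backs; the gripper's body (75 mm by 187 mm) begins 45 mm behind the grasp point.
Start: joints at [1.026, 0.181, 1.607, -0, 1.354, -0.206], TCP at [0.191, 0.542, 0.239] pointing down, gripper open.
Joint ranges: [-2.99, 2.99], [-0.89, 2.07], [0.3, 2.58], [-1.14, 4.28], [0, 2.63], [-3.12, 3.12]. Speed limits (rad/s): [2.57, 2.57, 3.01, 3.14, 3.14, 3.14].

INTERFACE

Orientations are given as a unit quaternion [w, x, y, z].
In Python, from plant import telemetry, imaging, sign_off gives the robot as it stands.
- The arm moves only by the shell command python3 -m pendant 'ROWS' [OPENING] [FORCE]. ROWS is JSON, a list of rows, each a list of 4 numbers: the shift along the tool's x, y, z in mm, then the turn about the tool's x in degrees. In form: [[dx, dy, dz, twist], ...]. A call has exactly 8 rows; each row is the pose to reach, as a shift and turn from the pose commanded when the call began, along the tool's axes at that moment; what a row does not reach only later rows make up. A row lasts 1/8 s, in which the tool goes at most 62.5 mm and 10.7 degrees, less where a joint would pass 70% of its speed; a pose out of reach is approached as far as the arm can. A call with a gripper value outside its range is refused whole. OPENING is the closure, from 0 (fully open) to 1 (shut), set as the call begins (- or left out, the last holds). The fingers move at their own pace and stop on an object; FORCE is the grip in N (left out, the last holds). Time passes only in rows, so rows that repeat a pose let the fingers close, or fill a call up. It gives the time, the measured TCP pose, the force and the opening at its end, in the units of the state.
- telemetry.sense(): the state, without advancing time (a new reading comes with each control period).
- imaging.camera(name): name is "side" or "top"; returns a dict with "pixels" (480x640x3 uint8, red, green, blue), "range_z" (480x640 float32, m along the optical axis (not along the pixel's ray), 0 where there is no reading), "camera_matrix" (3x3 intrinsics, pixels), "T" (4x4, takes a point from camera to world coordinates). Camera axes: x right, y up, looking along -z (the intrinsics and any distortion apply to the point x, -y, -z); pixel columns grow to the right and rows downward; lengths in m; the calibration is good to about 2 mm. A picture is of the moment at which its call begins.
- sign_off(): hands the job in, once; it reports no verdict.
The state is a dict: "clock": time; "qpos": joint angles; "qvel": joint speeds; "tau": joint torques, N m; "tool_pos": TCP position; "tool_rot": TCP orientation; "ft_force": force on the tool from outside, world axes, zero at the start; "moment": the same for the moment, N m; "finger_gap": opening from 0.0 (shut) to 1.0 (fully open).
Only numpy, scipy, OpenCV 4.12 (cv2) and the standard library are available. Lean on these libraries where they do the work, as an engineer would, in place of code of your own. Each camera call takes 0.05 s, during which the arm holds its last target. There are 200 camera calls.

## Working session

There is one attempt and no reset: what is moved stays moved. The work goes in short steps, Python scripts to look and compute and a shell command to move; the robot and the scene stay as the last step left them, time stands still between calls to the robot, and variables do not carry over. Pictures are saved under pics/ and viewed, about 8 in all and at most 12, crops included, and the job is handed in when it is done.

```bash
ls; mkdir -p pics; cat > h.py <<'E'
import numpy as np, cv2
from plant import telemetry, imaging
from scipy.spatial.transform import Rotation as R
def shot(n):
    d=imaging.camera(n); np.savez('%s.npz'%n,**d); return d
def pts(d):
    K=d['camera_matrix'];z=d['range_z'];v,u=np.mgrid[:480,:640]
    P=np.stack([(u-K[0,2])/K[0,0]*z,-(v-K[1,2])/K[1,1]*z,-z],-1)
    W=P@d['T'][:3,:3].T+d['T'][:3,3]; W[z==0]=np.nan; return W
def proj(d,p):
    q=np.linalg.inv(d['T'])@np.r_[p,1]; K=d['camera_matrix']
    return K[0,0]*q[0]/-q[2]+K[0,2], K[1,1]*-q[1]/-q[2]+K[1,2]
E
python3 - <<'E'
from h import *
for n in('side','top'):
    d=shot(n); cv2.imwrite(f'pics/{n}0.png',d['pixels'][...,::-1]); print(n,d['camera_matrix'].tolist(),d['T'].round(3).tolist(),[k for k in d])
print(telemetry.sense())
E
```

```text
pics
side [[587.4937818428255, 0.0, 316.07474389750274], [0.0, 587.4937818428255, 227.34879855762787], [0.0, 0.0, 1.0]] [[-0.878, 0.362, -0.312, 0.11], [-0.478, -0.686, 0.549, 0.599], [-0.015, 0.631, 0.775, 1.097], [0.0, 0.0, 0.0, 1.0]] ['pixels', 'range_z', 'camera_matrix', 'T']
top [[605.2410799929546, 0.0, 315.0293189808314], [0.0, 605.2410799929546, 237.2618814357638], [0.0, 0.0, 1.0]] [[-0.008, 0.99, -0.141, 0.292], [-1.0, -0.007, 0.004, -0.054], [0.003, 0.141, 0.99, 1.598], [0.0, 0.0, 0.0, 1.0]] ['pixels', 'range_z', 'camera_matrix', 'T']
{'clock': 0.1, 'qpos': array([ 1.02572754e+00,  1.81450819e-01,  1.60786858e+00,  1.33180239e-06,
        1.35380552e+00, -2.06285863e-01]), 'qvel': array([ 0.00026181, -0.00242891, -0.00205096,  0.00223665,  0.0008693 ,
       -0.00140847]), 'tau': array([ 2.72958614e-04, -4.34808612e+01, -3.42700195e+01,  7.04870769e-02,
        3.39422724e-02,  2.95125737e-06]), 'tool_pos': array([0.19082396, 0.54191878, 0.23792825]), 'tool_rot': array([ 0.69678693,  0.11870214,  0.69718531, -0.11970972]), 'ft_force': array([ 0.46005689, -0.4487239 , -0.16383203]), 'moment': array([ 0.04370864, -0.03203986,  0.00736576]), 'finger_gap': 1.0037535681099556}
```

View pics/side0.png

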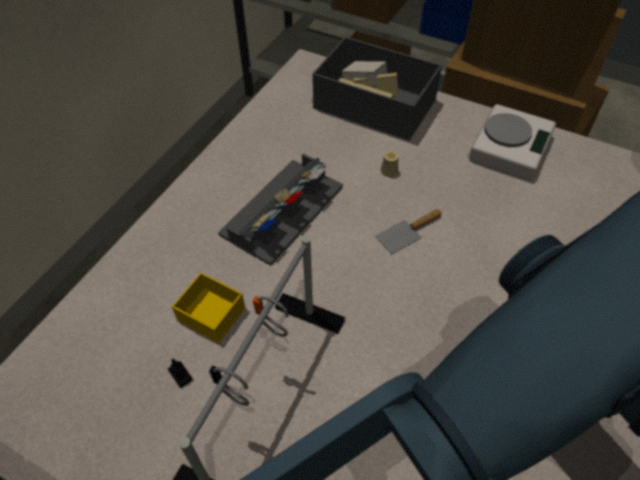

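View pics/top0.png

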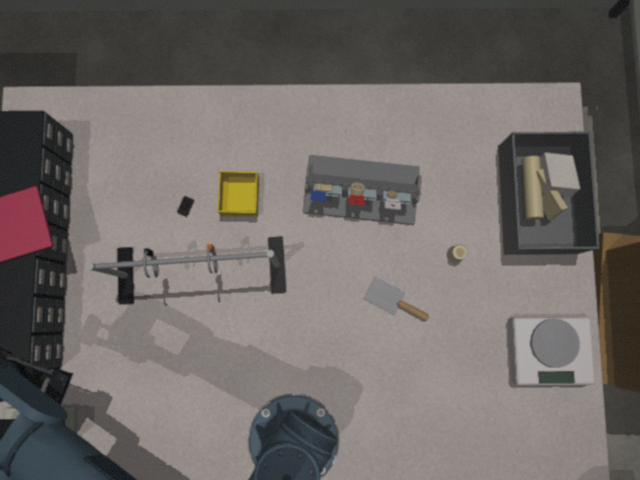

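Side: orange grip (258,305), red tab (293,199). Top: grip (210,247), red tab (356,200), rack spanning about (305–420,155–222), spare hook at (150,262).

```bash
cat > m.py <<'E'
from h import *
ds={n:dict(np.load(n+'.npz')) for n in('side','top')}
c={}
for n,d in ds.items():
    W=pts(d); hsv=cv2.cvtColor(d['pixels'],cv2.COLOR_RGB2HSV); H,S,V=[hsv[...,i].astype(int) for i in range(3)]
    inr=(W[...,0]>.3)&(W[...,0]<.95)&(abs(W[...,1])<.6)
    def rep(nm,m):
        m=m&inr
        k,l,st,ce=cv2.connectedComponentsWithStats(m.astype(np.uint8))
        if k<2: print(n,nm,'none');return
        i=1+st[1:,4].argmax(); m=l==i; p=W[m]
        print(n,nm,st[i].tolist(),ce[i].round(1),'med',np.nanmedian(p,0).round(4),'lo',np.nanpercentile(p,5,0).round(4),'hi',np.nanpercentile(p,95,0).round(4)); c[n,nm]=ce[i]
    hi=W[...,2]
    rep('orange',(H>=4)&(H<16)&(S>170)&(V>90)&(hi>.15))
    rep('red',((H<4)|(H>174))&(S>140)&(V>70)&(hi>.05)&(W[...,0]>.4)&(W[...,1]>-.35))
    rep('blue',(H>105)&(H<128)&(S>150)&(hi>.05)&(W[...,0]>.4)&(W[...,1]<.2))
    m=(hi>.235)&(hi<.27)&inr&(S<70)&(W[...,0]<.62)
    p=W[m]; 
    g=p[(p[:,1]<.45)&(p[:,1]>-.05)]
    a=np.polyfit(g[:,1],g[:,0],1); r=g[:,0]-np.polyval(a,g[:,1]); g=g[abs(r)<.012]; a=np.polyfit(g[:,1],g[:,0],1)
    print(n,'rail x=',a.round(4),'yaw',np.degrees(np.arctan(-a[0])).round(2),'y',g[:,1].min(),g[:,1].max(),'z',np.percentile(g[:,2],[5,50,95]).round(4))
def ray(n,uv):
    d=ds[n];K=d['camera_matrix'];v=np.array([(uv[0]-K[0,2])/K[0,0],-(uv[1]-K[1,2])/K[1,1],-1]);return d['T'][:3,3],d['T'][:3,:3]@v
def tri(a,b):
    A=[];y=[]
    for n,uv in(('side',a),('top',b)):
        o,v=ray(n,uv);v=v/np.linalg.norm(v);M=np.eye(3)-np.outer(v,v);A.append(M);y.append(M@o)
    s=np.linalg.lstsq(np.vstack(A),np.hstack(y),rcond=None); return s[0],np.sqrt(s[1])
for k in('orange','red','blue'):
    if ('side',k) in c and ('top',k) in c: print('tri',k,tri(c['side',k],c['top',k]))
# rack footprint from top: points 0.02..0.1 high in region
W=pts(ds['top']);m=(W[...,2]>.012)&(W[...,2]<.16)&(W[...,0]>.55)&(W[...,0]<.9)&(W[...,1]>-.27)&(W[...,1]<.12)
k,l,st,ce=cv2.connectedComponentsWithStats(m.astype(np.uint8));i=1+st[1:,4].argmax()
print('rack',cv2.minAreaRect(W[l==i][:,:2].astype(np.float32)),st[i])
E
python3 m.py; python3 - <<'E'
from h import *
d=np.load('side.npz')['pixels'];t=np.load('top.npz')['pixels']
a=cv2.resize(d[150:350,180:380],(600,600),interpolation=3);b=cv2.resize(t[140:290,190:430],None,fx=3,fy=3,interpolation=2)
cv2.imwrite('pics/cr.png',np.clip(a[...,::-1]*1.6,0,255))
E
```

```text
side orange [253, 297, 6, 6, 24] [255.7 299.7] med [0.4692 0.183  0.2434] lo [0.4634 0.1775 0.2415] hi [0.4722 0.186  0.2453]
side red [285, 192, 17, 11, 86] [293.3 197.1] med [ 0.6045 -0.1682  0.0911] lo [ 0.5915 -0.1842  0.0849] hi [ 0.6143 -0.1506  0.1024]
side blue [259, 219, 18, 13, 109] [266.9 224.8] med [ 0.6145 -0.0688  0.0928] lo [ 0.6011 -0.0852  0.0845] hi [ 0.6267 -0.0508  0.1038]
side rail x= [-0.0635  0.4495] yaw 3.63 y 0.030347894995316982 0.44737074136303845 z [0.2499 0.2559 0.2628]
top orange [208, 245, 5, 5, 11] [210.2 246.3] med [0.4672 0.175  0.2402] lo [0.4611 0.1735 0.2383] hi [0.4695 0.1811 0.2436]
top red [349, 195, 15, 10, 115] [356.2 199.9] med [ 0.6024 -0.1662  0.0891] lo [ 0.5893 -0.1823  0.0803] hi [ 0.6136 -0.1501  0.1008]
top blue [312, 194, 3, 5, 5] [313.2 196. ] med [ 0.613  -0.0567  0.0891] lo [ 0.6062 -0.0593  0.0864] hi [ 0.618  -0.0547  0.0982]
top rail x= [-0.0627  0.4487] yaw 3.59 y 0.031546329761919366 0.44620051593644755 z [0.2477 0.2538 0.2609]
tri orange (array([0.46902002, 0.17824904, 0.23687597]), array([0.00329116]))
tri red (array([ 0.6016694 , -0.1657145 ,  0.09478656]), array([0.00130547]))
tri blue (array([ 0.60757974, -0.05769427,  0.10807294]), array([0.00178161]))
rack ((0.6502244472503662, -0.15749500691890717), (0.2413974106311798, 0.15831954777240753), 82.6783676147461) [ 305  155   93   64 2963][ WARN:0@0.533] global loadsave.cpp:1063 imwrite_ Unsupported depth image for selected encoder is fallbacked to CV_8U.
```

View pics/cr.png

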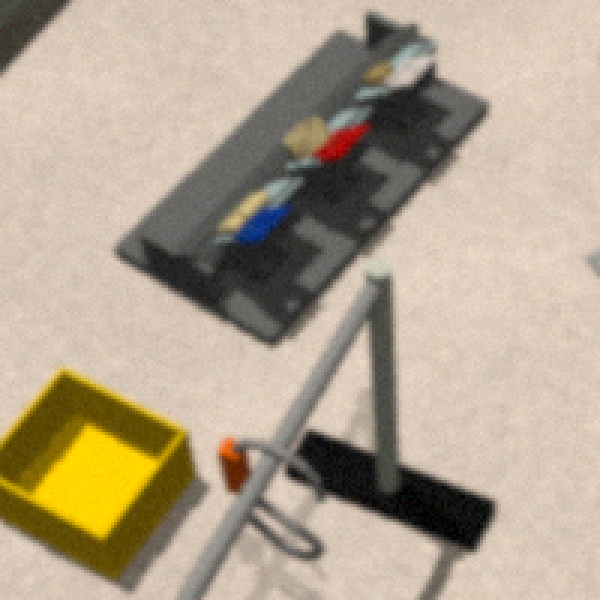

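Crop shows orange grip at side (257,305), red tab (294,197) in the centre bay, its right end nearly at the plate's right... The rack yaw needs refining; then move.

```bash
cat >> h.py <<'E'
def go(p,yaw=None,hy=None):
    """print shift in tool axes (mm), twist to reach TCP p with tool y along heading yaw(deg, mod 180)"""
    s=telemetry.sense();q=s['tool_rot'];Rm=R.from_quat([q[1],q[2],q[3],q[0]]).as_matrix()
    print('t',round(s['clock'],2),'tcp',s['tool_pos'].round(4),'F',s['ft_force'].round(2),'gap',round(s['finger_gap'],3))
    print('axes x',Rm[:,0].round(3),'y',Rm[:,1].round(3),'z',Rm[:,2].round(3),'heading y',np.degrees(np.arctan2(Rm[1,1],Rm[0,1])).round(2))
    if p is not None: print('shift',((np.array(p)-s['tool_pos'])@Rm*1e3).round(1))
    if yaw is not None:
        a=np.degrees(np.arctan2(Rm[1,1],Rm[0,1]));d=(yaw-a+90)%180-90; print('twist(x down => sign flips)',-d)
    return Rm
E
python3 - <<'E'
from h import *
for n in('top','side'):
    d=dict(np.load(n+'.npz'));W=pts(d)
    m=(W[...,2]>.012)&(W[...,2]<.16)&(W[...,0]>.55)&(W[...,0]<.9)&(W[...,1]>-.36)&(W[...,1]<.05)
    k,l,st,ce=cv2.connectedComponentsWithStats(m.astype(np.uint8));i=1+st[1:,4].argmax()
    r=cv2.minAreaRect(W[l==i][:,:2].astype(np.float32));print(n,'rack',r,st[i])
    P=W[l==i]
    for h0,h1 in((.012,.03),(.03,.06),(.06,.12)):
        p=P[(P[:,2]>h0)&(P[:,2]<h1)]; print(h0,len(p),p.min(0).round(3),p.max(0).round(3))
    # plate points: pale cyan + tabs z>0.06
    hsv=cv2.cvtColor(d['pixels'],cv2.COLOR_RGB2HSV)
    yaw=np.radians(-5.);
    for w in(-4,-5,-6,-7.5):
        a=np.radians(w);ex=np.array([np.cos(a),np.sin(a)]);ey=np.array([-ex[1],ex[0]])
        red=((hsv[...,0]<6)|(hsv[...,0]>174))&(hsv[...,1]>110)&(l==i)
        pl=(hsv[...,0]>75)&(hsv[...,0]<110)&(hsv[...,1]<110)&(hsv[...,2]>80)&(l==i)&(W[...,2]>.05)
        y=W[red][:,:2]@ey; yp=np.sort(W[pl][:,:2]@ey)
        g=np.split(yp,np.where(np.diff(yp)>.012)[0]+1)
        print(w,'red y',y.min().round(4),y.max().round(4),'plates',[(s[0].round(4),s[-1].round(4),len(s)) for s in g if len(s)>4])
go([.467,.178,.40],93.6)
E
```

```text
top rack ((0.6467803716659546, -0.18701189756393433), (0.30052682757377625, 0.15875330567359924), 82.97026062011719) [ 305  155  117   67 3733]
0.012 1212 [ 0.559 -0.342  0.012] [ 0.741 -0.036  0.029]
0.03 1108 [ 0.606 -0.34   0.03 ] [ 0.711 -0.036  0.06 ]
0.06 1413 [ 0.574 -0.334  0.06 ] [ 0.664 -0.039  0.109]
-4 red y -0.1437 -0.1054 plates [(np.float64(-0.2871), np.float64(-0.1441), 377), (np.float64(-0.1083), np.float64(-0.0113), 183)]
-5 red y -0.1331 -0.0949 plates [(np.float64(-0.2751), np.float64(-0.1324), 377), (np.float64(-0.0972), np.float64(0.0001), 183)]
-6 red y -0.1226 -0.0843 plates [(np.float64(-0.2629), np.float64(-0.1207), 377), (np.float64(-0.0861), np.float64(0.0115), 183)]
-7.5 red y -0.1067 -0.0681 plates [(np.float64(-0.2446), np.float64(-0.103), 377), (np.float64(-0.0694), np.float64(0.0287), 183)]
side rack ((0.6484870910644531, -0.18535540997982025), (0.30385622382164, 0.16190163791179657), 83.4129638671875) [ 219  153  124  111 5289]
0.012 3361 [ 0.554 -0.341  0.012] [ 0.744 -0.029  0.03 ]
0.03 713 [ 0.607 -0.339  0.03 ] [ 0.712 -0.033  0.06 ]
0.06 1215 [ 
[... 477 characters left out ...]
(-0.0387), 36)]
-6 red y -0.1892 -0.0831 plates [(np.float64(-0.2445), np.float64(-0.22), 32), (np.float64(-0.1869), np.float64(-0.1703), 14), (np.float64(-0.1528), np.float64(-0.1313), 26), (np.float64(-0.0699), np.float64(-0.0277), 33)]
-7.5 red y -0.172 -0.0672 plates [(np.float64(-0.2272), np.float64(-0.203), 32), (np.float64(-0.1695), np.float64(-0.1533), 14), (np.float64(-0.1357), np.float64(-0.1145), 26), (np.float64(-0.0527), np.float64(-0.0113), 33)]
t 0.1 tcp [0.1908 0.5419 0.2379] F [ 0.46 -0.45 -0.16] gap 1.004
axes x [-0.001 -0.001 -1.   ] y [ 0.332  0.943 -0.001] z [ 0.943 -0.332 -0.   ] heading y 70.59
shift [-161.8 -251.7  381.4]
twist(x down => sign flips) -23.01083476703303
```

```bash
python3 -m pendant '[[-60,0,0,-5],[-120,-15,15,-10],[-160,-50,60,-15],[-162,-90,110,-20],[-162,-130,160,-23],[-162,-170,210,-23],[-162,-205,260,-23],[-162,-235,310,-23]]' 0 10; python3 -c "
from h import *
go([.468,.178,.30],93.6)"
```

```text
clock: 1.1
tool_pos: [0.4023, 0.2203, 0.4007]
tool_rot: [0.707, -0.022, 0.707, 0.022]
ft_force: [0.6, 0.7, -0.6]
finger_gap: 0.997
t 1.1 tcp [0.4023 0.2203 0.4007] F [ 0.64  0.69 -0.55] gap 0.997
axes x [ 0.  0. -1.] y [-0.063  0.998  0.   ] z [0.998 0.063 0.   ] heading y 93.6
shift [100.7 -46.4  62.9]
twist(x down => sign flips) -0.0029864277500450953
```

```bash
python3 -m pendant '[[20,-15,20,0],[50,-30,42,0],[80,-46,63,0],[100,-46,63,0],[100,-46,63,0],[100,-46,63,0],[100,-46,63,0],[100,-46,63,0]]'; python3 - <<'E'
from h import *
d=shot('side');t=shot('top');Wt=pts(t);W=pts(d)
go([.468,.178,.212],93.6)
for n,dd,w in(('s',d,W),('t',t,Wt)):
    hsv=cv2.cvtColor(dd['pixels'],cv2.COLOR_RGB2HSV);m=(hsv[...,0]>=2)&(hsv[...,0]<16)&(hsv[...,1]>130)&(w[...,2]>.17)&(w[...,2]<.27)&(w[...,0]<.55)&(w[...,0]>.4)
    p=w[m];print(n,len(p),np.argwhere(m).mean(0), p.min(0) if len(p) else'',p.max(0) if len(p) else '')
a=cv2.resize(d['pixels'][230:400,170:370],None,fx=4,fy=3.5,interpolation=2).astype(float)*1.5
cv2.imwrite('pics/s1.png',np.clip(a,0,255).astype(np.uint8)[...,::-1])
E
```

```text
clock: 2.1
tool_pos: [0.4677, 0.1804, 0.3017]
tool_rot: [0.707, -0.022, 0.706, 0.022]
ft_force: [0.6, 0.2, 0.6]
finger_gap: 1.002
t 2.2 tcp [0.4676 0.1803 0.3013] F [-0.84 -0.16 -0.51] gap 1.006
axes x [ 0.001  0.    -1.   ] y [-0.063  0.998  0.   ] z [0.998 0.063 0.001] heading y 93.61
shift [89.3 -2.3  0.1]
twist(x down => sign flips) 0.0063038149297653945
s 108 [304.85185185 258.11111111] [0.45762659 0.17542757 0.2041848 ] [0.47265909 0.1870489  0.24576609]
t 0 [nan nan]  <stdin>:6: RuntimeWarning: Mean of empty slice.
  ret = um.true_divide(
```

View pics/s1.png

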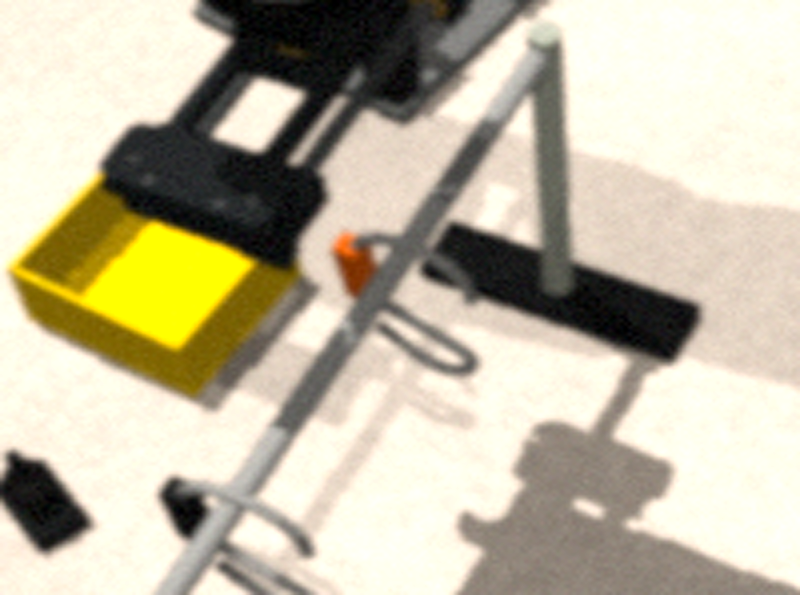

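Orange grip at crop (352,262), directly under the jaws, z 0.204–0.246. Descend and pinch.

```bash
python3 -m pendant '[[25,-2,-1,0],[50,-2,-1,0],[75,-2,-1,0],[89,-2,-1,0],[89,-2,-1,0],[89,-2,-1,0],[89,-2,-1,0],[89,-2,-1,0]]' && python3 -m pendant '[[0,0,0,0],[0,0,0,0],[0,0,0,0],[0,0,0,0],[0,0,0,0],[0,0,0,0],[0,0,0,0],[0,0,0,0]]' 1 50
```

```text
clock: 3.2
tool_pos: [0.467, 0.1782, 0.2124]
tool_rot: [0.707, -0.022, 0.706, 0.022]
ft_force: [0.8, -0.5, 0.2]
finger_gap: 0.999
clock: 4.2
tool_pos: [0.4667, 0.1781, 0.2117]
tool_rot: [0.707, -0.022, 0.707, 0.022]
ft_force: [-0.0, 0.1, -0.7]
finger_gap: 0.13
```

```bash
python3 -m pendant '[[-8,0,0,0],[-20,0,0,0],[-34,0,0,0],[-48,0,0,0],[-48,0,0,0],[-48,0,12,0],[-48,0,30,0],[-48,0,50,0]]' && python3 -m pendant '[[0,0,20,0],[0,0,45,0],[0,0,60,0],[0,0,60,0],[0,0,60,0],[0,0,60,0],[0,0,60,0],[0,0,60,0]]'; python3 - <<'E'
from h import *
d=shot('side')
go(None)
cv2.imwrite('pics/s2.png',np.clip(cv2.resize(d['pixels'][160:360,170:370],(600,600),interpolation=2)*1.5,0,255).astype(np.uint8)[...,::-1])
E
```

```text
clock: 5.2
tool_pos: [0.5173, 0.1812, 0.2589]
tool_rot: [0.706, -0.022, 0.707, 0.022]
ft_force: [-0.2, -0.3, -0.2]
finger_gap: 0.129
clock: 6.2
tool_pos: [0.5763, 0.185, 0.26]
tool_rot: [0.707, -0.022, 0.707, 0.022]
ft_force: [-0.6, 0.0, 0.2]
finger_gap: 0.131
t 6.25 tcp [0.5763 0.185  0.2599] F [ 0.67 -0.15 -1.65] gap 0.129
axes x [ 0.  0. -1.] y [-0.063  0.998  0.   ] z [0.998 0.063 0.   ] heading y 93.59
```

View pics/s2.png

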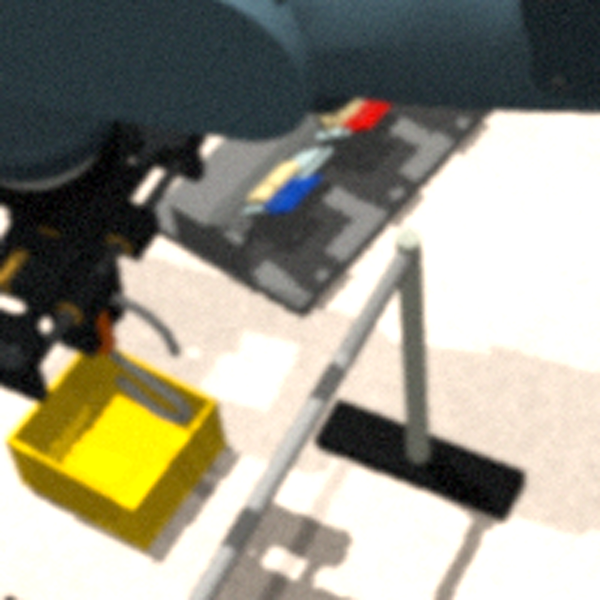

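Hook is held upright, off the rail (free end at crop (175,350), tab at (370,115)). Now travel to a staging point in front of the ring carrier.

```bash
python3 -m pendant '[[0,-45,-10,2],[0,-100,-20,4],[0,-155,-30,6],[0,-210,-40,8],[0,-265,-52,10.5],[0,-315,-60,10.5],[0,-340,-64,10.5],[0,-340,-64,10.5]]' && python3 -m pendant '[[0,0,0,0],[0,0,0,0],[20,0,0,0],[50,0,0,0],[85,0,0,0],[115,0,0,0],[135,0,0,0],[135,0,0,0]]'; python3 - <<'E'
from h import *
d=shot('side');t=shot('top')
go([.5927,-.1657,.1246],83.1)
a=cv2.resize(d['pixels'][130:280,200:400],(800,600),interpolation=2)
cv2.imwrite('pics/s3.png',np.clip(a*1.5,0,255).astype(np.uint8)[...,::-1])
E
```

```text
clock: 7.25
tool_pos: [0.5335, -0.1601, 0.2598]
tool_rot: [0.706, 0.044, 0.706, -0.044]
ft_force: [0.1, 0.4, -0.6]
finger_gap: 0.129
clock: 8.25
tool_pos: [0.5328, -0.1567, 0.1231]
tool_rot: [0.705, 0.043, 0.707, -0.042]
ft_force: [-0.7, -0.1, -1.1]
finger_gap: 0.132
t 8.35 tcp [ 0.5344 -0.1579  0.1254] F [ 0.93 -0.55 -0.02] gap 0.129
axes x [ 0.001 -0.    -1.   ] y [ 0.119  0.993 -0.   ] z [ 0.993 -0.119  0.001] heading y 83.15
shift [ 0.9 -0.8 58.9]
twist(x down => sign flips) 0.0502192783934845
```

View pics/s3.png

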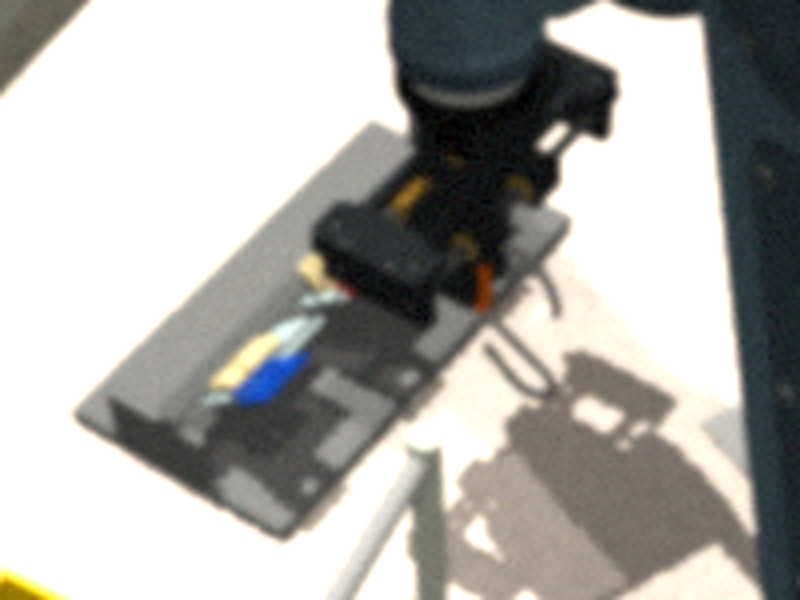

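Hook is visible: its tip at crop (490,348), bend bottom (545,398), upper free end (558,315). Check these against the predicted pose.

```bash
cat >> h.py <<'E'
def hookpts(off=(-.0007,0,.0093)):
    s=telemetry.sense();q=s['tool_rot'];Rm=R.from_quat([q[1],q[2],q[3],q[0]]).as_matrix()
    Hm=np.stack([Rm[:,2],Rm[:,1],-Rm[:,0]],1); o=s['tool_pos']+Hm@np.array(off)
    return {k:o+Hm@np.array([x,0,z])/1e3 for k,(x,z) in dict(end=(-2,-53),bot=(-32,-79),free=(-56,4),grip=(0,-15)).items()}
E
python3 - <<'E'
from h import *
d=dict(np.load('side.npz'))
for k,p in hookpts().items(): 
    u,v=proj(d,p); print(k,p.round(4),'px',round(u,1),round(v,1),'crop',round((u+.5-200)*4),round((v+.5-130)*4))
p=hookpts()['end']
for dx in ((.01,0,0),(0,.01,0),(0,0,.01)): print(np.array(proj(d,p+np.array(dx)))-proj(d,p))
print('hole',proj(d,[.602,-.1668,.093]))
E
```

```text
end [ 0.5317 -0.1576  0.0817] px 318.8 214.1 crop 477 338
bot [ 0.5019 -0.154   0.0557] px 329.7 227.1 crop 521 390
free [ 0.4781 -0.1511  0.1387] px 338.9 207.8 crop 558 313
grip [ 0.5337 -0.1578  0.1197] px 317.9 202.6 crop 474 292
[-3.86469644 -1.5597455 ]
[-2.10173801  2.97664578]
[-0.05156024 -2.87453049]
hole (np.float64(293.82064475733915), np.float64(197.3238586552153))
```

```bash
cat > hk.py <<'E'
from h import *
def hookframe(d,draw=None,off=(-.0007,0,.0093)):
    s=telemetry.sense();q=s['tool_rot'];Rm=R.from_quat([q[1],q[2],q[3],q[0]]).as_matrix()
    Hm=np.stack([Rm[:,2],Rm[:,1],-Rm[:,0]],1); o=s['tool_pos']+Hm@np.array(off)
    W=pts(d); L=(W-o)@Hm*1e3
    K=d['camera_matrix'];v,u=np.mgrid[:480,:640]
    # ray-plane: intersect pixel rays with hook plane y=0
    ray=np.stack([(u-K[0,2])/K[0,0],-(v-K[1,2])/K[1,1],-np.ones_like(u)],-1)@d['T'][:3,:3].T
    n=Hm[:,1];t=((o-d['T'][:3,3])@n)/(ray@n);Q=((d['T'][:3,3]+ray*t[...,None])-o)@Hm*1e3
    return L,Q,v,u
if __name__=='__main__':
    d=dict(np.load('side.npz'));L,Q,v,u=hookframe(d)
    m=(abs(L[...,1])<14)&(L[...,2]<45)&(L[...,2]>-95)&(L[...,0]>-75)&(L[...,0]<20)&(Q[...,2]>-95)&(Q[...,0]<12)
    print(m.sum())
    for r in range(v[m].min(),v[m].max()+1):
        k=m&(v==r)
        print(r,' '.join(f"{a}:{x:.0f},{z:.0f}({yy:.0f})" for a,x,z,yy in zip(u[k],Q[k][:,0],Q[k][:,2],L[k][:,1])))
E
python3 hk.py
```

```text
273
181 323:-14,63(-14)
182 
183 
184 
185 
186 
187 
188 
189 
190 
191 326:-22,36(2) 327:-25,38(0) 328:-27,40(1) 329:-30,41(-2)
192 325:-19,32(5) 326:-22,33(5) 327:-25,35(5) 328:-27,36(2) 329:-30,38(3) 330:-32,40(-0)
193 324:-17,27(-9) 325:-19,28(-14) 328:-27,33(3) 329:-30,35(3) 330:-32,37(2) 331:-35,38(-1) 332:-38,40(0)
194 323:-14,22(-6) 324:-17,24(-12) 325:-19,25(-13) 329:-30,32(3) 330:-32,33(3) 331:-35,35(2) 332:-38,37(1) 333:-40,38(1)
195 322:-11,17(-5) 323:-14,19(-6) 324:-17,20(-13) 331:-35,32(4) 332:-38,33(4) 333:-40,35(1) 334:-43,37(-1)
196 318:-1,7(10) 319:-3,9(10) 322:-11,14(-3) 323:-14,16(-9) 324:-17,17(-12) 325:-19,19(-14) 332:-38,30(2) 333:-40,32(1) 334:-43,34(4) 335:-45,35(1)
197 318:-1,4(12) 319:-3,5(7) 320:-6,7(2) 321:-9,9(0) 322:-11,11(-7) 323:-14,12(-6) 324:-17,14(-12) 333:-40,29(4) 334:-43,30(5) 335:-45,32(1) 336:-48,34(-0)
198 318:-1,0(11) 319:-3,2(8) 320:-6,4(3) 321:-9,6(1) 322:-11,7(-3) 323:-14,9(-6) 324:-17,11(-10) 334:-43,27(4) 335:-45,29(4) 336:-48,30(2)
199 319:-3,-1(9) 320:-6,1(4) 321:-9,2(-2) 322:-11,4(-4) 323:-14,6(-9) 324:-17,7(-9) 335:-45,26(3) 336:-4
[... 2417 characters left out ...]
54(4) 336:-49,-52(1) 337:-52,-51(-0) 338:-54,-49(-3)
224 327:-25,-73(2) 328:-27,-71(-1) 329:-30,-69(-1) 336:-49,-56(3) 337:-52,-54(4) 338:-55,-52(1)
225 328:-27,-75(2) 329:-30,-73(3) 330:-33,-71(-0) 337:-52,-58(5) 338:-55,-56(1)
226 328:-27,-78(2) 329:-30,-76(1) 330:-33,-74(2) 331:-36,-72(-2) 332:-38,-71(-0) 337:-52,-61(5) 338:-55,-59(2) 339:-57,-57(2)
227 330:-33,-78(3) 331:-36,-76(3) 332:-38,-74(3) 333:-41,-72(-1) 334:-44,-70(0) 335:-47,-68(-1) 336:-49,-67(-2) 337:-52,-65(4) 338:-55,-63(0)
228 331:-36,-80(-1) 332:-38,-78(4) 333:-41,-76(2) 334:-44,-74(3) 335:-47,-72(3) 336:-49,-70(1) 337:-52,-68(3) 338:-55,-66(4)
229 333:-41,-79(4) 334:-44,-77(3) 335:-47,-76(4) 336:-49,-74(4) 337:-52,-72(3)
```

The wire pixels show the hook sits tilted about 3.5° in the grip, with the tip end at (-9.5,-53.5) in the nominal hook frame. I'll use that offset and move to about 11 mm short of the hole.

```bash
python3 -m pendant '[[-4,0,0,0],[-4,-1,15,0],[-4,-1,30,0],[-4,-1,45,0],[-4,-1,58,0],[-4,-1,66,0],[-4,-1,69,0],[-4,-1,69,0]]'; python3 - <<'E'
from hk import *
d=shot('side');t=shot('top')
go([.6037,-.167,.1292],83.1)
L,Q,v,u=hookframe(d); print('hole in hook frame should be',(-1,-45.5))
W=pts(d);hsv=cv2.cvtColor(d['pixels'],cv2.COLOR_RGB2HSV)
red=((hsv[...,0]<6)|(hsv[...,0]>174))&(hsv[...,1]>110)&(W[...,0]>.55)&(W[...,2]>.06)&(W[...,2]<.12)&(W[...,1]<-.1)&(W[...,1]>-.24)
print('red n',red.sum(), L[red].min(0).round(1) if red.any() else '',L[red].max(0).round(1) if red.any() else'',np.median(L[red],0).round(1) if red.any() else'')
a=cv2.resize(d['pixels'][160:250,250:370],(800,600),interpolation=2)
cv2.imwrite('pics/s4.png',np.clip(a*1.7,0,255).astype(np.uint8)[...,::-1])
E
```

```text
clock: 9.35
tool_pos: [0.6021, -0.1676, 0.1287]
tool_rot: [0.706, 0.043, 0.706, -0.043]
ft_force: [-0.4, 0.3, -0.0]
finger_gap: 0.135
t 9.45 tcp [ 0.6018 -0.1675  0.1286] F [ 0.04  0.4  -0.62] gap 0.13
axes x [-0.001  0.    -1.   ] y [0.12  0.993 0.   ] z [ 0.993 -0.12  -0.001] heading y 83.09
shift [-0.6  0.8  1.8]
twist(x down => sign flips) -0.00930340651591166
hole in hook frame should be (-1, -45.5)
red n 94 [-13.7 -23.7 -65.4] [ 24.5  22.7 -27.4] [  3.9   4.4 -46.7]
```

View pics/s4.png

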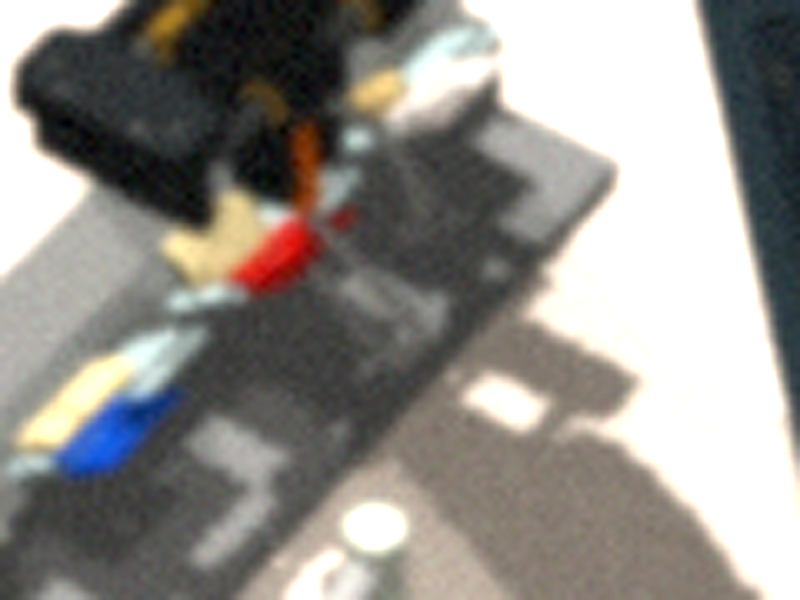

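Wire now over the tab's right half in the image (crop (322,222)); tab spans (235,280)–(355,212). Forces are nil. Advance gently along the tab normal.

```bash
python3 -m pendant '[[-1.5,0,1.5,0],[-3,0,3,0],[-4.5,0,4.5,0],[-6,0,6,0],[-7,0,7,0],[-8,0,8,0],[-9,0,9,0],[-9,0,9,0]]';python3 -m pendant '[[0,0,0,0],[-0.5,0,0.5,0],[-1,0,1,0],[-1.5,0,1.5,0],[-2,0,2,0],[-2,0,2,0],[-2,0,2,0],[-2,0,2,0]]'
```

```text
clock: 10.45
tool_pos: [0.6112, -0.1688, 0.1378]
tool_rot: [0.706, 0.043, 0.706, -0.043]
ft_force: [-0.3, -0.7, -0.8]
finger_gap: 0.129
clock: 11.45
tool_pos: [0.6129, -0.1689, 0.1395]
tool_rot: [0.706, 0.043, 0.706, -0.043]
ft_force: [-1.9, 0.4, -1.9]
finger_gap: 0.13
```

```bash
python3 -m pendant '[[-0.5,0,0.5,0],[-1,0,1,0],[-1.5,0,1.5,0],[-1.5,0,1.5,0],[-1.5,0,1.5,0],[-1.5,0,1.5,0],[-1.5,0,1.5,0],[-1.5,0,1.5,0]]'; python3 -c "
from h import *
for _ in range(4): shot('side'); s=telemetry.sense(); print(s['tool_pos'].round(4),s['ft_force'].round(2),s['moment'].round(3))"
```

```text
clock: 12.45
tool_pos: [0.6147, -0.1691, 0.1413]
tool_rot: [0.706, 0.043, 0.706, -0.043]
ft_force: [-1.8, 0.6, 1.3]
finger_gap: 0.129
[ 0.6147 -0.1691  0.1413] [-0.47  2.53  1.03] [ 0.431  0.219 -0.026]
[ 0.6147 -0.1692  0.1413] [-1.    2.39  0.57] [ 0.449  0.186 -0.029]
[ 0.6146 -0.1691  0.1412] [-1.12  1.07  0.23] [ 0.425  0.276 -0.045]
[ 0.6146 -0.1692  0.1412] [-1.12  1.93  1.45] [ 0.412  0.243 -0.009]
```

```bash
python3 -m pendant '[[0,0.4,0,0],[0,0.8,0,0],[0,1.2,0,0],[0,1.2,0,0],[0,1.2,0,0],[0,1.2,0,0],[0,1.2,0,0],[0,1.2,0,0]]'; python3 -c "
from h import *
for _ in range(3): shot('side'); s=telemetry.sense(); print(s['tool_pos'].round(4),s['ft_force'].round(2),s['moment'].round(3))"; python3 -m pendant '[[-0.5,0,0.5,0],[-1,0,1,0],[-1.5,0,1.5,0],[-2,0,2,0],[-2,0,2,0],[-2,0,2,0],[-2,0,2,0],[-2,0,2,0]]'; python3 -c "
from h import *
for _ in range(3): shot('side'); s=telemetry.sense(); print(s['tool_pos'].round(4),s['ft_force'].round(2),s['moment'].round(3))"
```

```text
clock: 13.65
tool_pos: [0.6148, -0.168, 0.1412]
tool_rot: [0.706, 0.043, 0.706, -0.043]
ft_force: [-0.1, -0.9, -0.5]
finger_gap: 0.132
[ 0.6148 -0.168   0.1412] [ 0.1   0.75 -0.88] [0.033 0.025 0.011]
[ 0.6148 -0.168   0.1412] [-0.47  0.38 -0.64] [0.033 0.035 0.025]
[ 0.6148 -0.168   0.1413] [-0.45 -0.5  -0.98] [0.041 0.03  0.034]
clock: 14.8
tool_pos: [0.6167, -0.1682, 0.1432]
tool_rot: [0.706, 0.043, 0.706, -0.043]
ft_force: [0.2, 0.3, -1.1]
finger_gap: 0.13
[ 0.6168 -0.1682  0.1432] [-0.7  -1.34 -0.22] [-0.029 -0.036  0.047]
[ 0.6168 -0.1682  0.1432] [-0.1  -0.55 -0.77] [ 0.032 -0.027  0.045]
[ 0.6167 -0.1682  0.1432] [ 0.11 -0.14 -0.66] [ 0.031 -0.008 -0.017]
```

```bash
python3 -m pendant '[[-0.7,0.3,0.7,0],[-1.4,0.5,1.4,0],[-2.1,0.5,2.1,0],[-2.8,0.5,2.8,0],[-3.5,0.5,3.5,0],[-4,0.5,4,0],[-4,0.5,4,0],[-4,0.5,4,0]]'; python3 - <<'E'
from h import *
for _ in range(2): d=shot('side'); s=telemetry.sense(); print(s['tool_pos'].round(4),s['ft_force'].round(2),s['moment'].round(3))
a=cv2.resize(d['pixels'][170:230,250:330],(800,600),interpolation=2)
cv2.imwrite('pics/s5.png',np.clip(a*1.7,0,255).astype(np.uint8)[...,::-1])
E
```

```text
clock: 15.95
tool_pos: [0.6207, -0.1682, 0.1472]
tool_rot: [0.706, 0.043, 0.706, -0.043]
ft_force: [0.4, -0.5, 0.1]
finger_gap: 0.131
[ 0.6207 -0.1682  0.1472] [-0.44 -0.27 -0.44] [ 0.003 -0.035  0.005]
[ 0.6207 -0.1682  0.1472] [ 0.67 -0.38 -0.36] [-0.051  0.003  0.005]
```

View pics/s5.png

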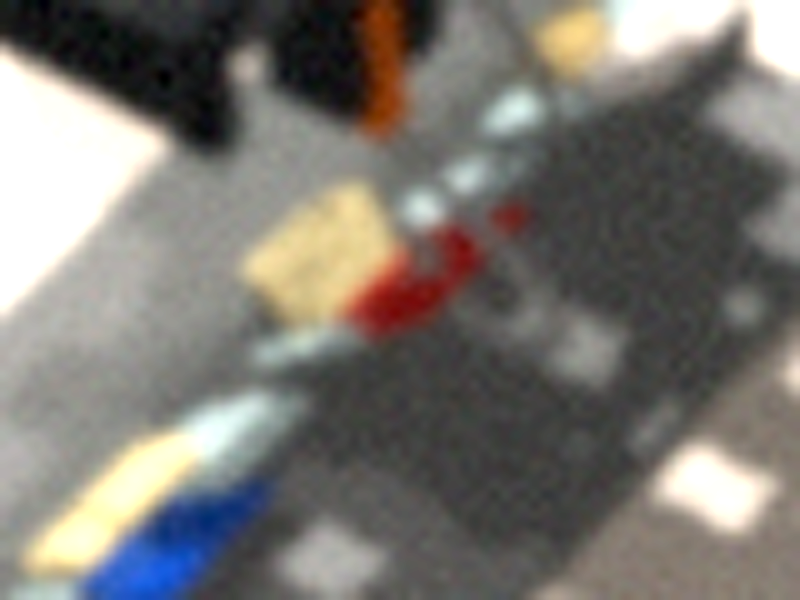

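The grey tip shows through the red tab at crop (430,255), and the forces are near zero, so it is threaded. Push a little further, then draw out slowly.

```bash
python3 -m pendant '[[-1.5,0,1.5,0],[-3,0,3,0],[-3,0,3,0],[-4.5,0,1.5,0],[-6,0,0,0],[-7.5,0,-1.5,0],[-9,0,-3,0],[-10.5,0,-4.5,0]]'; python3 -m pendant '[[-2,0,-2,0],[-4,0,-4,0],[-6,0,-6,0],[-8,0,-8,0],[-10,0,-10,0],[-12,0,-12,0],[-14,0,-14,0],[-14,0,-14,0]]';  python3 -c "
from h import *
for _ in range(2): shot('side'); s=telemetry.sense(); print(s['tool_pos'].round(4),s['ft_force'].round(2),s['moment'].round(3))"
```

```text
clock: 17.05
tool_pos: [0.6162, -0.1676, 0.1578]
tool_rot: [0.706, 0.043, 0.706, -0.043]
ft_force: [0.6, -0.1, -0.9]
finger_gap: 0.127
clock: 18.05
tool_pos: [0.6023, -0.166, 0.172]
tool_rot: [0.706, 0.043, 0.706, -0.043]
ft_force: [-0.6, 0.0, -0.8]
finger_gap: 0.131
[ 0.6024 -0.166   0.1719] [-0.17  0.04 -0.89] [ 0.05  -0.042  0.006]
[ 0.6024 -0.166   0.1718] [-0.24  0.1  -1.79] [ 0.064 -0.039  0.077]
```

```bash
python3 -m pendant '[[-3,0,-3,0],[-6,0,-6,0],[-9,0,-9,0],[-12,0,-12,0],[-15,0,-15,0],[-17,0,-17,0],[-17,0,-17,0],[-17,0,-17,0]]';  python3 - <<'E'
from h import *
for _ in range(2): d=shot('side'); s=telemetry.sense(); print(s['tool_pos'].round(4),s['ft_force'].round(2),s['moment'].round(3))
a=cv2.resize(d['pixels'][160:250,250:370],(800,600),interpolation=2)
cv2.imwrite('pics/s6.png',np.clip(a*1.7,0,255).astype(np.uint8)[...,::-1])
E
```

```text
clock: 19.15
tool_pos: [0.5855, -0.1639, 0.1886]
tool_rot: [0.706, 0.043, 0.706, -0.043]
ft_force: [0.9, 0.3, -1.6]
finger_gap: 0.136
[ 0.5856 -0.1639  0.1886] [-0.52 -0.57 -1.24] [ 0.024 -0.14  -0.   ]
[ 0.5856 -0.1639  0.1886] [-0.75 -0.19 -1.44] [ 0.029 -0.071  0.046]
```

View pics/s6.png

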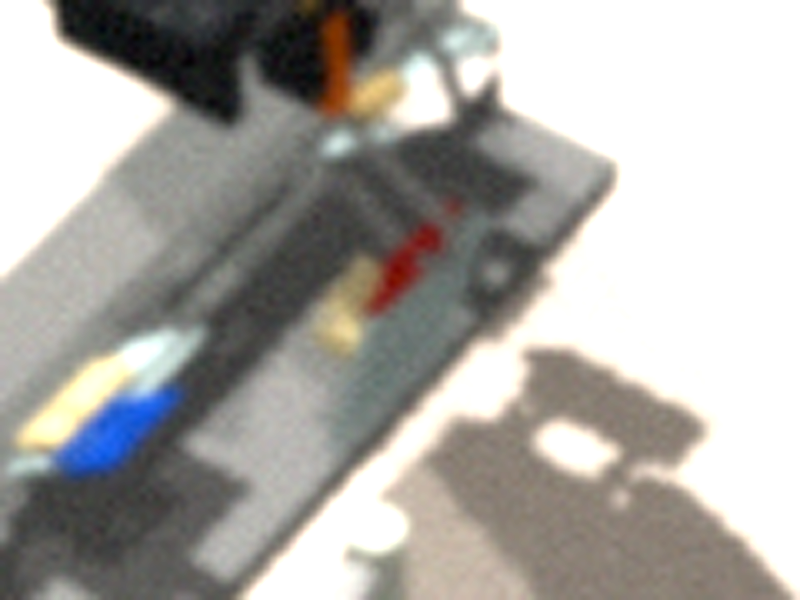

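The carrier hangs on the hook clear in front of the slots (red tab at crop (405,265), plate below). Lift it straight up.

```bash
python3 -m pendant '[[-5,0,0,0],[-15,0,0,0],[-28,0,0,0],[-42,0,0,0],[-56,0,0,0],[-70,0,0,0],[-84,0,0,0],[-95,0,0,0]]'; python3 -m pendant '[[-3,0,0,0],[-5,0,0,0],[-5,0,0,0],[-5,0,0,0],[-5,0,0,0],[-5,0,0,0],[-5,0,0,0],[-5,0,0,0]]'; python3 - <<'E'
from h import *
d=shot('side');go([.576,.185,.288],93.6)
W=pts(d);hsv=cv2.cvtColor(d['pixels'],cv2.COLOR_RGB2HSV)
red=((hsv[...,0]<6)|(hsv[...,0]>174))&(hsv[...,1]>110)&(W[...,2]>.12)&(W[...,0]>.4)&(W[...,0]<.7);print(red.sum(),W[red].mean(0))
E
```

```text
clock: 20.25
tool_pos: [0.5857, -0.164, 0.2849]
tool_rot: [0.706, 0.043, 0.706, -0.043]
ft_force: [-0.1, 0.5, -1.9]
finger_gap: 0.134
clock: 21.25
tool_pos: [0.5855, -0.1639, 0.2887]
tool_rot: [0.706, 0.043, 0.706, -0.043]
ft_force: [-0.8, 0.3, -0.9]
finger_gap: 0.129
t 21.3 tcp [ 0.5855 -0.1639  0.2887] F [ 0.36  0.55 -1.41] gap 0.133
axes x [-0. -0. -1.] y [ 0.12   0.993 -0.   ] z [ 0.993 -0.12  -0.   ] heading y 83.09
shift [  0.7 345.2 -51.4]
twist(x down => sign flips) -10.509877102050709
119 [ 0.55319808 -0.15245817  0.24906147]
```

```bash
python3 -m pendant '[[0,3,0,0],[0,10,-1,0],[0,20,-3,0],[0,32,-5,0],[0,46,-7,0],[0,61,-9,0],[0,77,-11,0],[0,94,-14,0]]'; python3 -m pendant '[[0,17,-3,0],[0,34,-6,0],[0,51,-9,0],[0,68,-12,0],[0,85,-14,0],[0,102,-16,0],[0,119,-18,0],[0,136,-20,0]]';python3 -m pendant '[[0,17,-3,-1.5],[0,34,-6,-3],[0,51,-9,-4.5],[0,68,-11,-6],[0,84,-13,-7.5],[0,97,-15,-9],[0,107,-16,-10],[0,112,-17,-10.5]]'; python3 -m pendant '[[0,2,0,0],[0,3,0,0],[0,3,0,0],[0,3,0,0],[0,3,0,0],[0,3,0,0],[0,3,0,0],[0,3,0,0]]'; python3 - <<'E'
from h import *
d=shot('side');go([.576,.185,.263],93.6)
cv2.imwrite('pics/s7.png',np.clip(cv2.resize(d['pixels'][230:380,180:380],(800,600),interpolation=2)*1.5,0,255).astype(np.uint8)[...,::-1])
E
```

```text
clock: 22.3
tool_pos: [0.5829, -0.0677, 0.2887]
tool_rot: [0.706, 0.043, 0.706, -0.043]
ft_force: [0.2, 0.3, -2.3]
finger_gap: 0.131
clock: 23.3
tool_pos: [0.5795, 0.0696, 0.2887]
tool_rot: [0.706, 0.043, 0.706, -0.043]
ft_force: [0.5, -0.6, -2.6]
finger_gap: 0.13
clock: 24.3
tool_pos: [0.5761, 0.1823, 0.2887]
tool_rot: [0.707, -0.023, 0.707, 0.022]
ft_force: [0.2, 0.1, -1.5]
finger_gap: 0.131
clock: 25.3
tool_pos: [0.5759, 0.1847, 0.2887]
tool_rot: [0.707, -0.022, 0.707, 0.022]
ft_force: [0.6, 0.4, -0.7]
finger_gap: 0.128
t 25.35 tcp [0.5759 0.1847 0.2887] F [-0.34  0.52 -1.51] gap 0.131
axes x [-0. -0. -1.] y [-0.063  0.998 -0.   ] z [ 0.998  0.063 -0.   ] heading y 93.59
shift [25.7  0.3  0.1]
twist(x down => sign flips) -0.011513211077840424
```

View pics/s7.png

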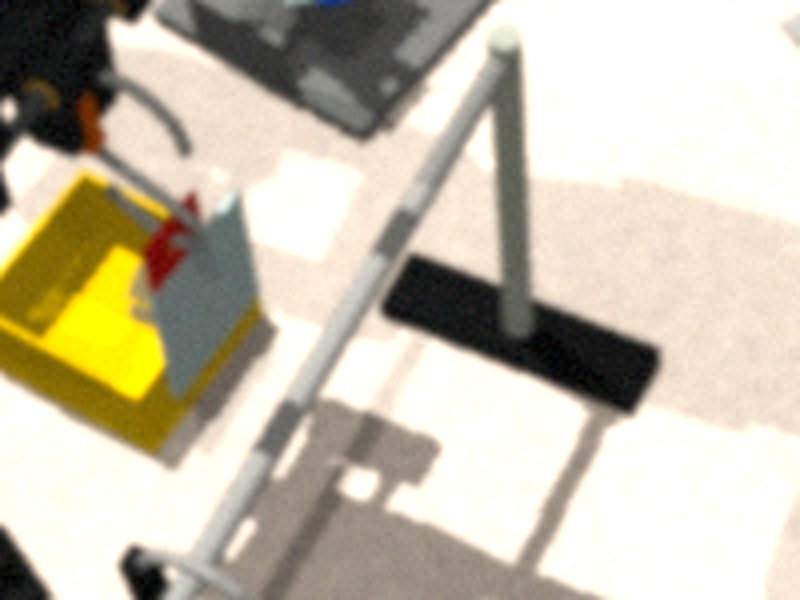

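Carrier hangs freely and straight (tab at crop (172,250), plate (210,300)). Return by the reverse of the take-off path.

```bash
python3 -m pendant '[[4,0,0,0],[10,0,0,0],[18,0,0,0],[24,0,0,0],[28,0,0,0],[28,0,0,0],[28,0,0,0],[28,0,0,0]]'; python3 -m pendant '[[0,0,-3,0],[0,0,-9,0],[0,0,-17,0],[0,0,-25,0],[0,0,-33,0],[0,0,-41,0],[0,0,-47,0],[0,0,-50,0]]';python3 -m pendant '[[0,0,-3,0],[0,0,-9,0],[0,0,-18,0],[0,0,-28,0],[0,0,-39,0],[0,0,-48,0],[0,0,-55,0],[0,0,-59,0]]'; python3 -m pendant '[[0,0,0,0],[0,0,0,0],[0,0,0,0],[0,0,0,0],[0,0,0,0],[0,0,0,0],[0,0,0,0],[0,0,0,0]]'; python3 - <<'E'
from h import *
d=shot('side');go([.4667,.1781,.2117],93.6);print(telemetry.sense()['moment'])
cv2.imwrite('pics/s8.png',np.clip(cv2.resize(d['pixels'][250:370,210:370],(800,600),interpolation=2)*1.5,0,255).astype(np.uint8)[...,::-1])
E
```

```text
clock: 26.35
tool_pos: [0.5761, 0.1847, 0.2611]
tool_rot: [0.707, -0.022, 0.707, 0.022]
ft_force: [-0.4, 0.0, -2.0]
finger_gap: 0.132
clock: 27.35
tool_pos: [0.5256, 0.1816, 0.2608]
tool_rot: [0.707, -0.022, 0.707, 0.022]
ft_force: [-0.2, 0.8, -2.4]
finger_gap: 0.133
clock: 28.35
tool_pos: [0.4667, 0.1779, 0.2608]
tool_rot: [0.707, -0.022, 0.707, 0.022]
ft_force: [0.8, -0.1, -1.7]
finger_gap: 0.127
clock: 29.35
tool_pos: [0.4671, 0.1779, 0.2607]
tool_rot: [0.707, -0.022, 0.707, 0.022]
ft_force: [0.1, -0.6, -1.4]
finger_gap: 0.131
t 29.4 tcp [0.4671 0.1779 0.2607] F [ 0.14  0.57 -1.83] gap 0.132
axes x [-0. -0. -1.] y [-0.063  0.998 -0.   ] z [ 0.998  0.063 -0.   ] heading y 93.59
shift [49.   0.2 -0.4]
twist(x down => sign flips) -0.011270505926134433
[ 0.04559505 -0.08935179  0.04691069]
```

View pics/s8.png

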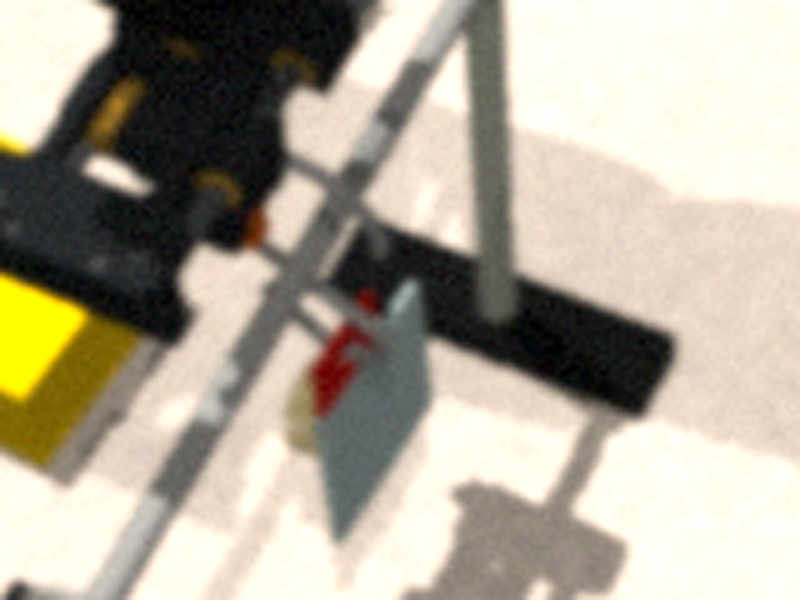

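Upper bend passes over the bar (free end at crop (378,240)), carrier below and behind it. Lower slowly onto the bar.

```bash
python3 -m pendant '[[3,0,0,0],[9,0,0,0],[16,0,0,0],[23,0,0,0],[30,0,0,0],[37,0,0,0],[42,0,0,0],[45,0,0,0]]'; python3 -m pendant '[[0.5,0,0,0],[1,0,0,0],[1.5,0,0,0],[2,0,0,0],[2,0,0,0],[2,0,0,0],[2,0,0,0],[2,0,0,0]]'; python3 -c "
from h import *
for _ in range(3): shot('side'); s=telemetry.sense(); print(s['tool_pos'].round(4),s['ft_force'].round(2),s['moment'].round(3))"
```

```text
clock: 30.4
tool_pos: [0.4671, 0.1779, 0.2154]
tool_rot: [0.707, -0.022, 0.707, 0.022]
ft_force: [0.2, -0.3, -1.9]
finger_gap: 0.131
clock: 31.4
tool_pos: [0.4671, 0.1779, 0.2137]
tool_rot: [0.707, -0.022, 0.707, 0.022]
ft_force: [0.4, -0.7, -2.2]
finger_gap: 0.128
[0.4671 0.1779 0.2137] [-0.14 -0.51 -2.16] [-0.011 -0.016  0.025]
[0.4671 0.1779 0.2137] [-0.3   0.34 -1.6 ] [ 0.018 -0.048 -0.022]
[0.4671 0.1779 0.2137] [ 0.25 -0.16 -1.23] [ 0.03  -0.051 -0.04 ]
```

```bash
python3 -m pendant '[[0.5,0,0,0],[1,0,0,0],[1.5,0,0,0],[2,0,0,0],[2,0,0,0],[2,0,0,0],[2,0,0,0],[2,0,0,0]]'; python3 -c "
from h import *
for _ in range(3): shot('side'); s=telemetry.sense(); print(s['tool_pos'].round(4),s['ft_force'].round(2),s['moment'].round(3))"
```

```text
clock: 32.55
tool_pos: [0.4671, 0.1779, 0.2117]
tool_rot: [0.707, -0.022, 0.707, 0.022]
ft_force: [-0.6, -0.2, -1.4]
finger_gap: 0.131
[0.4671 0.1779 0.2118] [ 0.69 -0.15 -1.27] [ 0.06  -0.013  0.009]
[0.4671 0.1779 0.2117] [-0.49  0.37 -0.7 ] [-0.005 -0.014  0.05 ]
[0.4671 0.1779 0.2117] [-1.08 -0.25 -1.12] [ 0.052 -0.029  0.023]
```

```bash
python3 -m pendant '[[0.3,0,0,0],[0.6,0,0,0],[0.9,0,0,0],[1.2,0,0,0],[1.2,0,0,0],[1.2,0,0,0],[1.2,0,0,0],[1.2,0,0,0]]'; python3 -c "
from h import *
for _ in range(3): shot('side'); s=telemetry.sense(); print(s['tool_pos'].round(4),s['ft_force'].round(2),s['moment'].round(3))"
```

```text
clock: 33.7
tool_pos: [0.4671, 0.178, 0.2113]
tool_rot: [0.707, -0.022, 0.707, 0.022]
ft_force: [-2.8, -1.3, 6.9]
finger_gap: 0.13
[0.4671 0.178  0.2112] [-4.03  0.24  6.7 ] [-0.044  0.659  0.065]
[0.4671 0.178  0.2112] [-3.64 -0.05  5.07] [-0.03   0.659 -0.006]
[0.4671 0.178  0.2112] [-3.91 -0.62  6.19] [-0.022  0.634  0.021]
```

Resting on the bar (about 8 N). Relax 0.8 mm, open, and let it settle.

```bash
python3 -m pendant '[[-0.4,0,0,0],[-0.8,0,0,0],[-0.8,0,0,0],[-0.8,0,0,0],[-0.8,0,0,0],[-0.8,0,0,0],[-0.8,0,0,0],[-0.8,0,0,0]]'; python3 -m pendant '[[0,0,0,0],[0,0,0,0],[0,0,0,0],[0,0,0,0],[0,0,0,0],[0,0,0,0],[0,0,0,0],[0,0,0,0]]' 0;  python3 -m pendant '[[-5,0,0,0],[-15,0,0,0],[-30,0,0,0],[-50,0,0,0],[-70,0,0,0],[-90,0,0,0],[-110,0,0,0],[-120,0,0,0]]'; python3 -m pendant '[[-10,0,20,0],[-20,0,50,0],[-30,0,90,0],[-30,0,130,0],[-30,0,150,0],[-30,0,150,0],[-30,0,150,0],[-30,0,150,0]]'; python3 -m pendant '[[0,0,0,0],[0,0,0,0],[0,0,0,0],[0,0,0,0],[0,0,0,0],[0,0,0,0],[0,0,0,0],[0,0,0,0]]'; python3 - <<'E'
from h import *
import time
go(None)
def f(save=None):
    d=shot('side');W=pts(d);hsv=cv2.cvtColor(d['pixels'],cv2.COLOR_RGB2HSV)
    r=((hsv[...,0]<4)|(hsv[...,0]>174))&(hsv[...,1]>120)&(W[...,2]>.1)&(W[...,2]<.2)&(W[...,0]<.55)&(W[...,0]>.35)
    o=(hsv[...,0]>=4)&(hsv[...,0]<16)&(hsv[...,1]>150)&(W[...,2]>.17)&(W[...,2]<.26)&(W[...,0]<.55)
    print('red',r.sum(),np.argwhere(r).mean(0).round(2),np.median(W[r],0).round(4),'orange',o.sum(),np.argwhere(o).mean(0).round(2),W[o].min(0).round(3),W[o].max(0).round(3)); return d
f();f();d=f()
cv2.imwrite('pics/s9.png',np.clip(cv2.resize(d['pixels'][250:370,210:370],(800,600),interpolation=2)*1.5,0,255).astype(np.uint8)[...,::-1])
E
```

```text
clock: 34.85
tool_pos: [0.4671, 0.1779, 0.2113]
tool_rot: [0.707, -0.022, 0.707, 0.022]
ft_force: [-2.6, -0.5, 3.8]
finger_gap: 0.131
clock: 35.85
tool_pos: [0.4671, 0.1779, 0.2113]
tool_rot: [0.707, -0.022, 0.707, 0.022]
ft_force: [-0.4, -0.0, 0.4]
finger_gap: 0.996
clock: 36.85
tool_pos: [0.4676, 0.178, 0.3336]
tool_rot: [0.708, -0.022, 0.706, 0.022]
ft_force: [0.1, 0.7, -0.1]
finger_gap: 1.003
clock: 37.85
tool_pos: [0.6161, 0.1874, 0.3618]
tool_rot: [0.707, -0.022, 0.707, 0.022]
ft_force: [0.4, -0.1, -0.1]
finger_gap: 1.0
clock: 38.85
tool_pos: [0.6168, 0.1873, 0.3613]
tool_rot: [0.707, -0.022, 0.707, 0.022]
ft_force: [0.0, 0.6, 0.0]
finger_gap: 1.003
t 38.85 tcp [0.6168 0.1873 0.3613] F [0.01 0.58 0.03] gap 1.003
axes x [-0. -0. -1.] y [-0.063  0.998 -0.   ] z [ 0.998  0.063 -0.   ] heading y 93.59
red 77 [334.91 276.43] [0.4342 0.1832 0.1509] orange 169 [177.32 391.59] [ 0.122 -1.185  0.17 ] [0.474 0.327 0.245]
red 79 [335.19 276.37] [0.4343 0.1841 0.152 ] orange 194 [155.3  416.15] [ 0.124 -1.151  0.171] [0.474 0.328 0.247]
red 81 [335.14 276.36] [0.4342 0.1839 0.1508] orange 195 [157.45 414.15] [ 0.122 -1.188  0.17 ] [0.474 0.327 0.247]
```

View pics/s9.png

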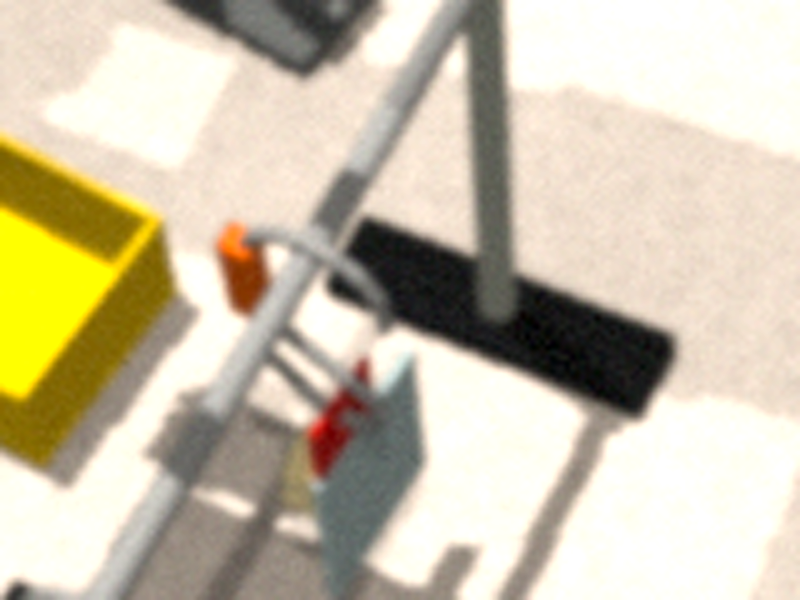

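The hook hangs on the bar (grip at crop (240,270), bend over the bar at (310,240)). The carrier hangs still from the lower bend: the tab stayed at pixel (276.4,335) over three frames. The gripper is well clear, so I'm handing in.

```bash
python3 -c "
from plant import sign_off
print(sign_off())"
```

```text
the job is handed in; nothing more can be done
None
```

The job is done and handed in at about 39 s. I took the orange S-hook off the rail, threaded its tip through the red tab, and drew the ring carrier out. Then I hung the hook back on the bar with the carrier in its lower bend and backed the open gripper away.

**Feeling for the hole:** vision put it within about 1–2 mm. One light side contact of about 2 N gave a further 1.2 mm correction towards +y. The highest force I read with the carrier on the hook was about 8 N, when I set the hook on the bar; the readings were spot checks between moves.

**Last checks:**
- The upper bend rests over the bar.
- The tab is at z about 0.151 m, close to the 0.148 m expected for the lower bend. The plate hangs below it, clear of the table, stand and rack in the picture.
- The tab moved less than 0.3 px over three frames.
- Gripper force is near zero.

**What disagreed:**
- The hook sat about 3.5° tilted in the grip. I measured this and allowed for it.
- The rack footprint put the tab about 18 mm further from the robot than the direct view of the tab did. I trusted the direct view, and the threading confirmed it.
- My last colour mask for the orange grip also caught background pixels, so I judged the grip from the picture, not from those numbers.

I did not re-measure the other carriers, the spare hook or the bench items at the end. I saw no contact with any of them in the pictures or forces.

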